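# Swing the bench magnifier over the round carving

## Task

Swing the bench magnifier on its stiff arm until its lens is centred over the round knotwork carving, and let go so that it stays there. Leave both carved slabs where they lie.

Things in the scene. Friction and masses are not known exactly. Their poses are not given: they have to be found in the camera images.
- stand: fixed magnifier stand: dark round foot 110 mm across, steel post 20 mm thick; the arm turns level about the post's axis on a black hub 34 mm across, top 197 mm above the table. Origin: centre of the foot's underside, on the pivot axis. The arm swings up to 1.3 rad either side of the stand's own -x and stays where released (stiff: about 1.2 N sideways at the knob moves it).
- lens (a point): centre of the lens, 240 mm from the pivot axis, 164 mm above the table; clear glass 100 mm across in a black ring 116 mm across, 12 mm thick. Grip: upright round red knob 20 mm thick on the ring's outer end, in line with pivot and lens, its axis 305 mm from the pivot axis, standing 169 to 214 mm above the table. The point's x points from the lens to the pivot, z up.
- round_slab: the target: loose pale wooden slab 180 x 140 x 35 mm with dark bark along one long edge, its top carved at the centre with dark ROUND knotwork 92 mm across (rings and small loops). It lies on either side of the stand's middle line, its centre within 15 mm of the circle that the lens centre follows. Origin: centre of the underside, straight below the carving's centre.
- square_slab: loose pale slab of the same size and kind, carved with a SQUARE lattice 88 mm wide with a diamond in it; it lies on the other side and is not the target. Origin: centre of the underside.
Things that resemble listed ones, but are neither listed nor needed, are in the scene too. Leave any pink or turquoise look-alike of the round_slab alone.

How it is judged:
At the end, for the whole second after the job is handed in: The lens centre stays within 30 mm, seen from above, of the centre of the round carving (horizontal distance between lens and round_slab below 0.03 m); the robot touches nothing.
It fails at once if the slab with the round carving is shifted by more than 20 mm (distance of round_slab from where it was at the start of the episode above 0.02 m).
It fails at once if the slab with the square carving is shifted by more than 20 mm (distance of square_slab from where it was at the start of the episode above 0.02 m).
It also fails if it takes over 32 s, if anything falls off the work surface, if the arm or the gripper's body presses on something with over 40 N, if the wrist force passes 120 N, or if a joint passes its speed limit or range.

## Robot

A 7-joint arm with a two-finger parallel gripper is mounted at the origin on the work surface. World frame = base frame: x ahead of the robot, y to its left, z up, the work surface at z = 0. Lengths are in m, angles in rad, forces in N, time in s.
With the tool pointing down it reaches from about 0.35 to 0.9 m from the base axis. Payload 8.1 kg.
Tool frame: the origin (TCP) lies on the centre line of the jaws, within the pads' length; the fingertips stand 11 mm ahead of it and the grasp point (between the pads) lies 8 mm behind it; z points along the fingers, y is the direction in which the jaws open and shut (so a half turn about z gives the same grasp; the last joint's range is limited). The gripper opens to 85 mm and grips with 20 to 120 N. Pads are 22 mm wide; open, the fingers measure 114 mm over their backs; the gripper's body (76 mm by 85 mm) begins 54 mm behind the grasp point. The pads swing forward as they close: fully open they stand 13 mm farther back than shut.
Start: joints at [1.132, 0.434, 0.025, 1.573, -0.012, 1.134, -0.075], TCP at [0.206, -0.59, 0.242] pointing down, gripper open.
Joint ranges: [-2.62, 2.62], [-0.44, 2.09], [-1.27, 1.32], [0.08, 2.57], [-1.32, 4.46], [0.12, 2], [-2.74, 2.74]. Speed limits (rad/s): [2.22, 2.22, 3.01, 3.01, 3.14, 3.14, 3.14].

## Interface

Orientations are given as a unit quaternion [x, y, z, w].
In Python, from station import robot gives the robot as it stands.
- The arm moves only by the tool move_arm, never from a script. Its argument "deltas" is text: rows parted by semicolons, each of 6 numbers parted by spaces: the shift along the tool's x, y, z in mm, then the turn, a rotation vector about the tool's x, y, z in rad. In form: tx ty tz rx ry rz; .... A call has 1 to 5 rows; each row is the pose to reach, as a shift and turn from the pose commanded when the call began, along the tool's axes at that moment; what a row does not reach only later rows make up. A row lasts 1/8 s, in which the tool goes at most 62.5 mm and 10.7 degrees, less where a joint would pass 70% of its speed; a pose out of reach is approached as far as the arm can. A call with a gripper value outside its range is refused whole. "jaw" is the gripper command: -1 is shut, 1 is fully open, values between are in proportion, set as the call begins (left out, the last holds). The fingers move at their own pace and stop on an object; the grip force is fixed at half the most. Time passes only in rows, so rows that repeat a pose let the fingers close. It gives the time, the measured TCP pose, the force and the opening at its end, in the units of the state.
- robot.state(): the state, without advancing time (a new reading comes with each control period).
- robot.grab_frame(name): name is "scene" or "top" or "wrist"; returns (picture, depth): 480x640x3 uint8, red, green, blue; 480x640 float32, m along the optical axis (not along the pixel's ray), 0 where there is no reading.
- robot.camera_model(name): a dict with "fx", "fy", "cx", "cy" (pixels), "k1" (the pictures are not rectified: a ray, as slopes to the right and down, at radius r is drawn at 1 + k1 r^2 times it, then the intrinsics apply), "view" (4x4, takes a point from world to camera coordinates). Camera axes: x right, y up, looking along -z (the intrinsics and any distortion apply to the point x, -y, -z); pixel columns grow to the right and rows downward; lengths in m; the calibration is good to about 2 mm. A picture is of the moment at which its call begins: read the wrist's pose just before it. camera_model takes no time and is no camera call; for the wrist camera it gives the pose at the moment of the call.
- robot.close_job(): hands the job in, once; it reports no verdict.
The state is a dict: "clock": time; "joints": joint angles; "joint_vel": joint speeds; "joint_torque": joint torques, N m; "position": TCP position; "eef_rot": TCP orientation; "wrist_force": force on the tool from outside, world axes, zero at the start; "moment": the same for the moment, N m; "width": finger opening in m.
Only numpy, scipy, OpenCV 4.12 (cv2) and the standard library are available. Lean on these libraries where they do the work, as an engineer would, in place of code of your own. Each camera call takes 0.05 s, during which the arm holds its last target.

## Working session

There is one attempt and no reset: what is moved stays moved. The work goes in short steps, Python scripts to look and compute and a tool call to move; the robot and the scene stay as the last step left them, time stands still between calls to the robot, and variables do not carry over. Pictures are saved under pics/ and viewed, and the job is handed in when it is done.

Besides the shell and the picture viewer there is one more tool, called after "Emit:" in YAML: its name, and indented under it one key for each argument. move_arm: Moves the arm, as the interface text tells. Its arguments: {"type":"object","properties":{"deltas":{"type":"string"},"jaw":{"type":"number"}},"required":["deltas"]}

```bash
mkdir -p pics; ls; cat > h.py <<'E'
import numpy as np, cv2
from station import robot
def snap(n,f):
    p,d=robot.grab_frame(n); m=robot.camera_model(n)
    cv2.imwrite(f'pics/{f}.png',p[:,:,::-1]); np.savez(f'{f}.npz',p=p,d=d,view=m['view'],K=[m[k] for k in('fx','fy','cx','cy','k1')])
def ray(f,u,v):
    z=np.load(f+'.npz'); fx,fy,cx,cy,k=z['K']
    a=np.array([(u-cx)/fx,(v-cy)/fy]); b=a.copy()
    for _ in range(20): b=a/(1+k*(b@b))
    T=np.linalg.inv(z['view']); o=T[:3,3]; d=T[:3,:3]@np.array([b[0],-b[1],-1]); return o,d
def at_z(f,u,v,h):
    o,d=ray(f,u,v); return o+d*(h-o[2])/d[2]
def at_d(f,u,v):
    o,d=ray(f,u,v); return o+d*float(np.load(f+'.npz')['d'][int(round(v)),int(round(u))])
E
python3 - <<'E'
from h import *
snap('top','top0'); snap('scene','scene0'); s=robot.state()
print({k:np.round(v,3) for k,v in s.items()})
E
```

```text
pics
{'clock': np.float64(0.1), 'joints': array([ 1.132,  0.435,  0.025,  1.574, -0.012,  1.134, -0.075]), 'joint_vel': array([-0.002, -0.002,  0.002, -0.004,  0.001, -0.   ,  0.001]), 'joint_torque': array([ 2.0000e-03, -6.7175e+01,  1.0280e+00, -3.1690e+01,  1.6000e-02,
        7.0000e-03,  0.0000e+00]), 'position': array([ 0.206, -0.59 ,  0.242]), 'eef_rot': array([ 0.986,  0.167, -0.   , -0.001]), 'wrist_force': array([-0.655, -0.495,  0.23 ]), 'moment': array([ 0.002, -0.023, -0.   ]), 'width': np.float64(0.085)}
```

View pics/top0.png

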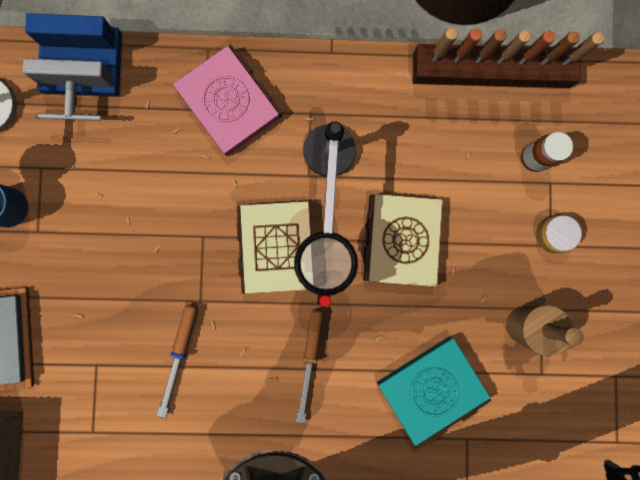

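View pics/scene0.png

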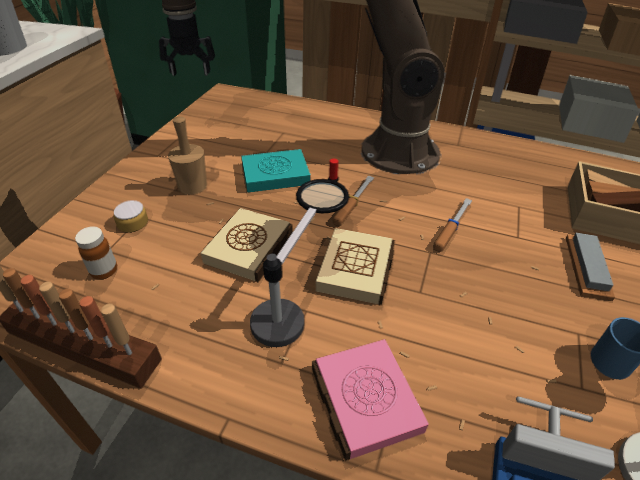

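The top view shows the round carving at about (406,240), the square one at (277,248), the hub top at (335,130), the lens at (326,264) and the red knob at (325,301). The pink and turquoise look-alikes are clear of the swing.

```bash
python3 - <<'E'
from h import *
im=cv2.imread('pics/top0.png')[110:320,230:460]; cv2.imwrite('pics/topc.png',cv2.resize(im,None,fx=2.8,fy=2.8,interpolation=2))
p=np.load('top0.npz')['p'].astype(int)
def cent(mask):
    v,u=np.nonzero(mask); return u.mean(),v.mean(),len(u)
R=np.zeros(p.shape[:2],bool); R[285:315,310:340]=1
k=cent(R&(p[...,0]>150)&(p[...,1]<60)); print('knob px',k)
for n,u,v,h in [('hub',335,130,.197),('lens',326,264,.164),('knob',k[0],k[1],.214),('round',406,240,.035),('square',277,248,.035),('foot',330,150,.01)]:
    print(n,at_z('top0',u,v,h).round(4),at_d('top0',u,v).round(4))
E
```

```text
knob px (np.float64(324.5), np.float64(300.5), 88)
hub [ 0.7433 -0.0959  0.197 ] [ 0.7433 -0.0959  0.1971]
lens [ 0.5064 -0.0875  0.164 ] [ 0.5064 -0.0874  0.1656]
knob [ 0.4436 -0.0838  0.214 ] [ 0.4437 -0.0837  0.2158]
round [ 0.5615 -0.2568  0.035 ] [ 0.5614 -0.2566  0.0362]
square [0.538  0.0061 0.035 ] [0.538  0.0061 0.0332]
foot [ 0.7483 -0.0982  0.01  ] [ 0.7133 -0.0895  0.1693]
```

View pics/topc.png

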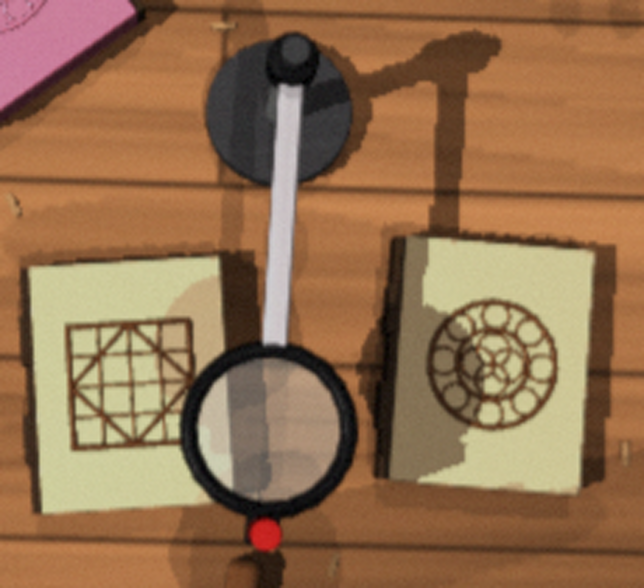

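```bash
cat >> h.py <<'E'
from scipy.spatial.transform import Rotation as Ro
def go(pos,yaw):
    s=robot.state(); R=Ro.from_quat(s['eef_rot'])
    T=Ro.from_euler('z',yaw)*Ro.from_quat([1,0,0,0])
    print('shift mm',(R.inv().apply(np.array(pos)-s['position'])*1e3).round(1),'turn',(R.inv()*T).as_rotvec().round(3), 'yaw now',np.arctan2(*R.as_matrix()[[1,0],0]).round(3), s['clock'])
E
python3 - <<'E'
from h import *
print(at_z('top0',324.5,300.5,.214),at_z('top0',405.7,240.4,.035),at_z('top0',326.4,264.3,.164),at_z('top0',335.4,130.7,.197))
for u,v in [(548,328),(574,338),(558,146)]: print(at_d('top0',u,v))
go([.206,-.59,.30],.336)
go([.443,-.084,.30],-.04)
E
```

```text
[ 0.44357348 -0.08377323  0.214     ] [ 0.56064795 -0.2562369   0.035     ] [ 0.50588369 -0.08821457  0.164     ] [ 0.74209212 -0.0966749   0.197     ]
[ 0.39928143 -0.50447218  0.13205403]
[ 0.39083366 -0.5122104   0.21344456]
[ 0.74750044 -0.53460865  0.11080458]
shift mm [  0.1   0.3 -58.4] turn [-0.001  0.    -0.   ] yaw now 0.336 0.1
shift mm [ 390.6 -399.4  -57.9] turn [-0.001  0.     0.376] yaw now 0.336 0.1
```

Emit:
move_arm:
  deltas: "0 0 -30 0 0 0; 20 -20 -58 0 0 0; 60 -60 -58 0 0 0.1; 100 -102 -58 0 0 0.2; 140 -143 -58 0 0 0.3"
  jaw: 1

```text
clock: 0.72
position: [0.2915, -0.407, 0.3001]
eef_rot: [1.0, 0.016, -0.0, -0.0]
wrist_force: [0.9, 0.4, -0.5]
width: 0.0854
```

```bash
python3 - <<'E'
from h import *
go([.443,-.084,.30],-.04)
E
```

```text
shift mm [ 1.619e+02 -3.179e+02  1.000e-01] turn [-0.     0.     0.072] yaw now 0.032 0.725
```

Emit:
move_arm:
  deltas: "22 -44 0 0 0 0.02; 48 -94 0 0 0 0.04; 74 -146 0 0 0 0.07; 100 -197 0 0 0 0.07; 126 -248 0 0 0 0.07"

```text
clock: 1.35
position: [0.4084, -0.1549, 0.3003]
eef_rot: [1.0, -0.017, 0.0, 0.0]
wrist_force: [1.4, 0.7, -1.1]
width: 0.0855
```

```bash
python3 - <<'E'
from h import *
go([.443,-.084,.25],-.04)
E
```

```text
shift mm [ 32.2 -72.   50.3] turn [ 0.    -0.     0.006] yaw now -0.034 1.35
```

Emit:
move_arm:
  deltas: "17 -35 0 0 0 0; 33 -70 10 0 0 0; 33 -70 40 0 0 0; 33 -70 48 0 0 0; 33 -70 48 0 0 0"

```text
clock: 1.98
position: [0.443, -0.0883, 0.2522]
eef_rot: [1.0, -0.018, -0.001, -0.0]
wrist_force: [0.3, 0.8, 0.5]
width: 0.0858
```

```bash
python3 - <<'E'
from h import *
go([.443,-.084,.19],-.04)
snap('wrist','w1')
E
```

```text
shift mm [-0.1 -4.2 62.2] turn [-0.     0.001  0.005] yaw now -0.035 1.975
```

View pics/w1.png

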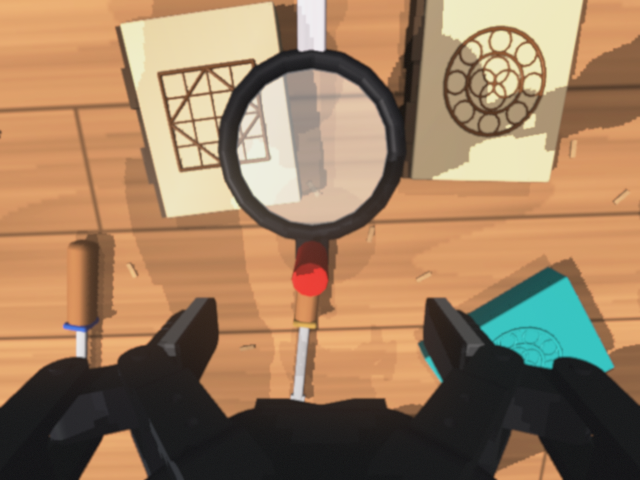

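The knob's top is at (310,279), midway between the fingers (fingertips near x=210 and x=432), and the round carving is at (495,81).

```bash
python3 - <<'E'
from h import *
print(at_z('w1',310,279,.214),at_d('w1',310,279),at_z('w1',495,81,.035),at_d('w1',495,81),at_z('w1',312,146,.17))
E
```

```text
[ 0.44304312 -0.08328319  0.214     ] [ 0.44395051 -0.08338609  0.21629389] [ 0.56378292 -0.25672474  0.035     ] [ 0.56324164 -0.25503215  0.03857613] [ 0.51085351 -0.08621749  0.17      ]
```

Emit:
move_arm:
  deltas: "0 -4 25 0 0 0; 0 -4 50 0 0 0; 0 -4 61 0 0 0; 0 -4 61 0 0 0"

```text
clock: 2.52
position: [0.4436, -0.0841, 0.1915]
eef_rot: [1.0, -0.017, -0.0, 0.0]
wrist_force: [1.6, -0.0, 1.0]
width: 0.0854
```

Emit:
move_arm:
  deltas: "0 0 0 0 0 0; 0 0 0 0 0 0; 0 0 0 0 0 0; 0 0 0 0 0 0; 0 0 0 0 0 0"
  jaw: -0.36

```text
clock: 3.15
position: [0.4436, -0.0838, 0.1913]
eef_rot: [1.0, -0.017, 0.0, 0.0]
wrist_force: [1.0, 0.1, -0.3]
width: 0.0274
```

```bash
python3 - <<'E'
from h import *
P=np.array([.746,-.097])
C=np.array([.562,-.2565]); d=C-P; print(np.hypot(*d)); ph=np.arctan2(-d[1],-d[0]);print('phi',ph)
s=robot.state(); print(s['position'],s['width'],s['wrist_force'])
R=.303
for f in np.append(np.arange(.11,.72,.15),[ph]):
    print(f.round(3)); go([P[0]-R*np.cos(f),P[1]-R*np.sin(f),.191],f)
snap('wrist','w2')
E
```

```text
0.24350821341383946
phi 0.7141941433205923
[ 0.44360872 -0.08378703  0.19134284] 0.027440592879439087 [ 0.96082117  0.08546404 -0.25868968]
0.11
shift mm [ 2.8 46.4  0.3] turn [ 0.    -0.    -0.144] yaw now -0.034 3.15
0.26
shift mm [12.7 90.7  0.3] turn [ 0.    -0.    -0.294] yaw now -0.034 3.15
0.41
shift mm [ 29.1 133.1   0.3] turn [ 0.    -0.    -0.444] yaw now -0.034 3.15
0.56
shift mm [ 51.6 172.5   0.4] turn [ 0.    -0.    -0.594] yaw now -0.034 3.15
0.71
shift mm [ 79.8 208.1   0.4] turn [ 0.    -0.    -0.744] yaw now -0.034 3.15
0.714
shift mm [ 80.6 209.    0.4] turn [ 0.    -0.    -0.748] yaw now -0.034 3.15
```

View pics/w2.png

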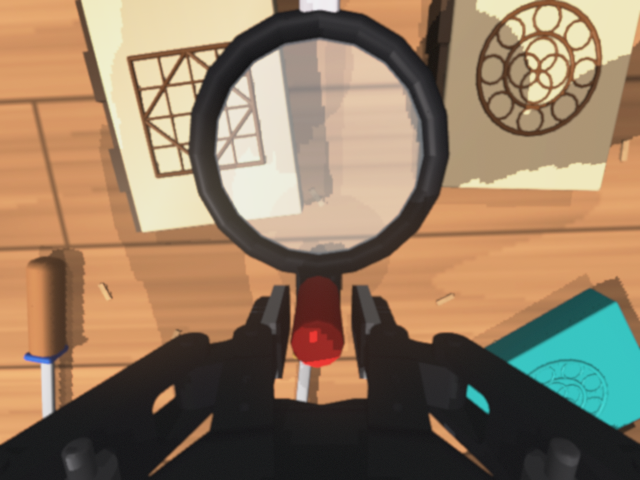

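The knob sits between the pads with a few mm of play on each side, at about (318,330). Next I swing along the arc at a gentle speed.

Emit:
move_arm:
  deltas: "0 12 0 0 0 -0.035; 1 34 0 0 0 -0.105; 6 62 0 0 0 -0.195; 13 91 0 0 0 -0.295; 21 113 0 0 0 -0.37"

```text
clock: 3.82
position: [0.4605, -0.1985, 0.1912]
eef_rot: [0.986, 0.168, -0.0, -0.0]
wrist_force: [1.0, 1.6, 1.0]
width: 0.0274
```

```bash
python3 - <<'E'
from h import *
P=np.array([.746,-.097]);R=.303
s=robot.state(); print(s['position'],s['width'],s['wrist_force'])
for f in [.42,.5,.58,.66,.714,.724]:
    go([P[0]-R*np.cos(f),P[1]-R*np.sin(f),.191],f)
E
```

```text
[ 0.46050764 -0.1985025   0.19120571] 0.027365018020567962 [0.99211191 1.56125008 0.98538067]
shift mm [ 1.  23.7  0.2] turn [-0.     0.    -0.082] yaw now 0.338 3.825
shift mm [ 4.  47.8  0.2] turn [-0.     0.    -0.162] yaw now 0.338 3.825
shift mm [ 8.8 71.5  0.2] turn [-0.     0.    -0.242] yaw now 0.338 3.825
shift mm [15.6 94.8  0.2] turn [-0.     0.    -0.322] yaw now 0.338 3.825
shift mm [ 21.2 110.2   0.2] turn [-0.     0.    -0.376] yaw now 0.338 3.825
shift mm [ 22.3 113.    0.2] turn [-0.     0.    -0.386] yaw now 0.338 3.825
```

Emit:
move_arm:
  deltas: "1 24 0 0 0 -0.08; 4 48 0 0 0 -0.16; 9 72 0 0 0 -0.24; 17 97 0 0 0 -0.33; 22 111 0 0 0 -0.385"

```text
clock: 4.45
position: [0.5183, -0.296, 0.1909]
eef_rot: [0.936, 0.353, -0.0, -0.0]
wrist_force: [-1.1, 1.5, 0.9]
width: 0.0272
```

Emit:
move_arm:
  deltas: "0 0 0 0 0 0; 0 0 0 0 0 0"

```text
clock: 4.7
position: [0.5177, -0.2944, 0.1912]
eef_rot: [0.936, 0.352, -0.0, -0.0]
wrist_force: [-0.1, -0.0, -1.1]
width: 0.0275
```

```bash
python3 - <<'E'
from h import *
P=np.array([.746,-.097]);R=.303
s=robot.state(); print(s['position'],s['width'],s['wrist_force'])
f=.722
go([P[0]-R*np.cos(f),P[1]-R*np.sin(f),.191],f)
snap('top','top3');snap('wrist','w3')
im=cv2.imread('pics/top3.png')[110:320,230:460]; cv2.imwrite('pics/top3c.png',cv2.resize(im,None,fx=2.8,fy=2.8,interpolation=2))
E
```

```text
[ 0.51768883 -0.29436512  0.19115759] 0.027480185846077528 [-0.07507276 -0.01726471 -1.09619375]
shift mm [-1.2  2.8  0.2] turn [-0.001  0.    -0.002] yaw now 0.72 4.7
```

View pics/top3c.png

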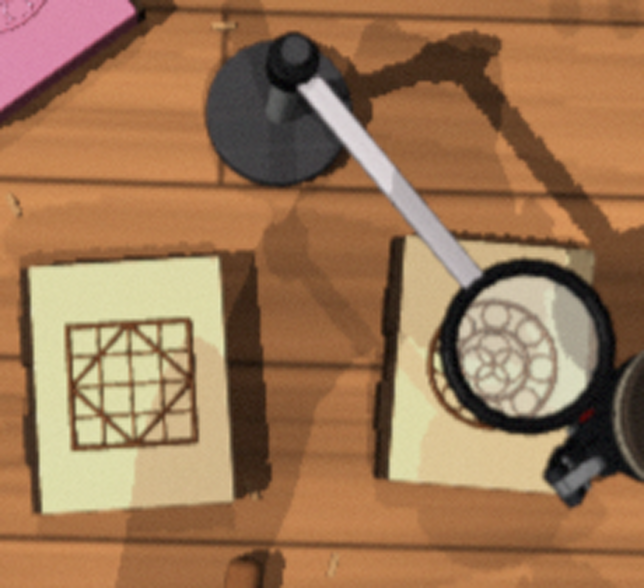

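View pics/w3.png

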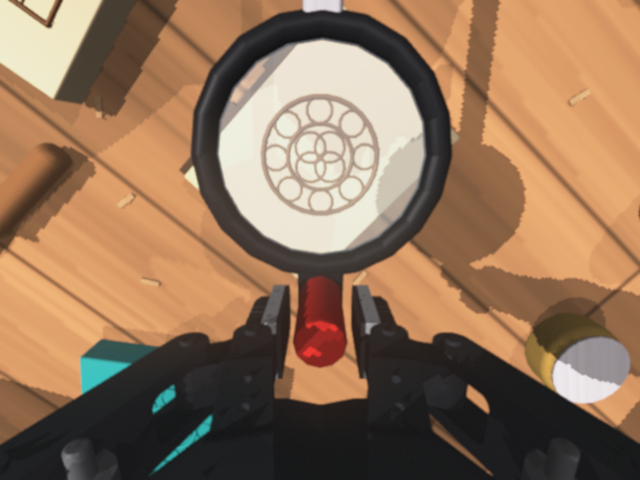

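In the top crop the lens centre is at about (527,345) and the carving at (492,365), offset by parallax. In the wrist view the carving (320,155) lies inside the lens (about (322,140)), and the slabs look unmoved.

```bash
python3 - <<'E'
from h import *
L=at_z('top3',527/2.8+230,345/2.8+110,.164);C=at_z('top3',492/2.8+230,365/2.8+110,.035)
print(L,C,np.hypot(*(L-C)[:2]))
L=at_z('w3',322,140,.170);C=at_z('w3',320,155,.035)
print(L,C,np.hypot(*(L-C)[:2]))
E
```

```text
[ 0.56663793 -0.25365361  0.164     ] [ 0.56073652 -0.25626495  0.035     ] 0.006453347708508022
[ 0.57033533 -0.2484518   0.17      ] [ 0.5624435  -0.25414188  0.035     ] 0.009729229228259209
```

Two views put the lens 6–10 mm from the carving centre. Next I open the jaws and lift away.

Emit:
move_arm:
  deltas: "0 0 0 0 0 0; 0 0 0 0 0 0; 0 0 0 0 0 0; 0 0 -20 0 0 0; 0 0 -50 0 0 0"
  jaw: 0.2

```text
clock: 5.42
position: [0.5174, -0.2948, 0.241]
eef_rot: [0.936, 0.353, -0.001, -0.001]
wrist_force: [-0.4, 0.4, 0.4]
width: 0.051
```

Emit:
move_arm:
  deltas: "-20 0 -45 0 0 0; -60 0 -80 0 0 0; -100 0 -90 0 0 0; -100 0 -90 0 0 0; -100 0 -90 0 0 0"

```text
clock: 6.05
position: [0.4431, -0.3605, 0.3311]
eef_rot: [0.936, 0.353, 0.0, -0.0]
wrist_force: [0.5, -0.4, -0.9]
width: 0.0515
```

```bash
python3 - <<'E'
from h import *
snap('top','top4')
im=cv2.imread('pics/top4.png')[110:320,230:460]; cv2.imwrite('pics/top4c.png',cv2.resize(im,None,fx=2.8,fy=2.8,interpolation=2))
E
```

```text
(no output)
```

View pics/top4c.png

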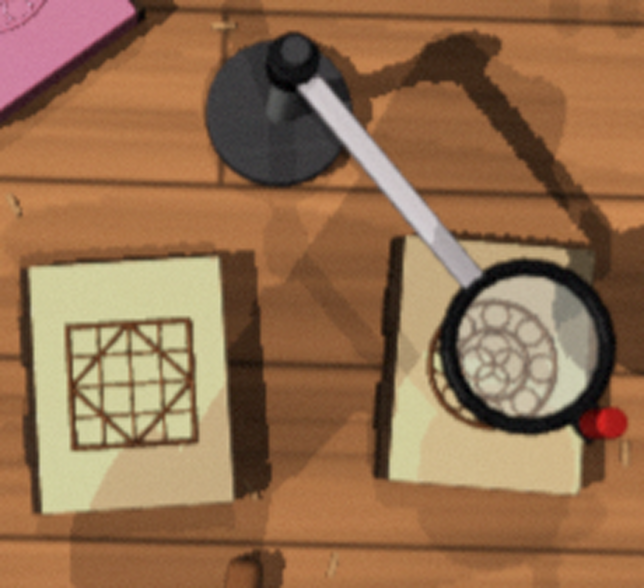

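The lens is still at (527,345) and the carving at (492,365), so nothing moved on release, and the gripper is clear.

```bash
python3 - <<'E'
from h import *
print(robot.close_job())
E
```

```text
the job is handed in; nothing more can be done
None
```

The magnifier's lens is over the round carving, and I handed the job in after about 6 s of the 32 s allowed. I closed the jaws loosely around the red knob, swung it about 0.75 rad along its arc, then opened them and lifted clear.

- **Lens position:** before release, the top view put the lens 6.5 mm from the carving centre and the wrist view put it 9.7 mm away; the limit is 30 mm. After release, the top picture showed the lens in the same place, and I did not repeat the wrist measurement.
- **Slabs:** both slabs sat at the same pixel positions before and after in the top view.
- **Robot:** the gripper was clear of everything at hand-in, with wrist force readings under 2 N throughout.
- **Disagreements:** calibration gave the knob's distance from the pivot as about 0.30 m against the stated 305 mm. The two views differed by about 3 mm on the carving and 6 mm on the lens, within the tolerance.

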